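# Start the polishing bench in the safe order

## Robot

A 7-joint arm with a two-finger parallel gripper is mounted at the origin on the work surface. World frame = base frame: x ahead of the robot, y to its left, z up, the work surface at z = 0. Lengths are in m, angles in rad, forces in N, time in s.
With the tool pointing down it reaches from about 0.425 to 0.875 m from the base axis. Payload 4.7 kg.
Tool frame: the origin (TCP) lies on the mounting face of the last link; the fingertips stand 182 mm ahead of it and the grasp point (between the pads) lies 164 mm ahead of it; z points along the fingers, y is the direction in which the jaws open and shut (so a half turn about z gives the same grasp; the last joint's range is limited). The gripper opens to 87 mm and grips with 3 to 60 N. Pads are 19 mm wide; open, the fingers measure 117 mm over their backs; the gripper's body (75 mm by 190 mm) begins 51 mm behind the grasp point.
Start: joints at [1.273, 0.321, -0.07, 1.45, 0.023, 1.371, -0.057], TCP at [0.199, -0.619, 0.405] pointing down, gripper open.
Joint ranges: [-2.86, 2.86], [-0.3, 2.09], [-1.38, 1.24], [0.06, 2.45], [-1.56, 4.7], [0.09, 2.05], [-2.69, 2.69]. Speed limits (rad/s): [2.57, 2.57, 3.14, 3.14, 3.14, 3.14, 3.14].

## Interface

Orientations are given as a rotation vector (axis times angle).
In Python, from bench import ctrl gives the robot as it stands. The module is installed in compiled form; this text tells all that it offers.
- The arm moves only by the tool play_rows, never from a script. Its argument "targets" is text: rows parted by semicolons, each of 7 numbers parted by spaces: the shift along the tool's x, y, z in cm, then the turn, a rotation vector about the tool's x, y, z in rad, then the opening, from -1 (shut) to 1 (fully open). In form: x y z ax ay az grip; .... A call has 1 to 20 rows; each row shifts and turns the pose as measured when the row begins, along the tool's axes as they then stand; what a row does not reach is not made up. A row lasts 1/8 s, in which the tool goes at most 62.5 mm and 10.7 degrees, less where a joint would pass 70% of its speed; a pose out of reach is approached as far as the arm can. A call is refused whole if a number of a shift passes 6.25 or a number of a turn 0.188, either way. A call with a gripper value outside its range is refused whole. The fingers move at their own pace and stop on an object; "newtons" is the grip in N (left out, the last holds). Time passes only in rows, so rows that do not move let the fingers close. It gives the time, the measured TCP pose, the force and the opening at its end, in the units of the state.
- ctrl.get_state(): the state, without advancing time (a new reading comes with each control period).
- ctrl.get_image(name): name is "scene" or "top"; returns a dict with "pixels" (420x560x3 uint8, blue, green, red), "depth" (420x560 float32, m along the optical axis (not along the pixel's ray), 0 where there is no reading), "intrinsics" (3x3 intrinsics, pixels), "k1" (the pictures are not rectified: a ray, as slopes to the right and down, at radius r is drawn at 1 + k1 r^2 times it, then the intrinsics apply), "R" (3x3) and "t" (3): a world point X has camera coordinates R X + t. Camera axes: x right, y down, z forward; pixel columns grow to the right and rows downward; lengths in m; the calibration is good to about 2 mm. A picture is of the moment at which its call begins.
- ctrl.close_job(): hands the job in, once; it reports no verdict.
The state is a dict: "time": time; "joint_positions": joint angles; "qd": joint speeds; "joint_torque": joint torques, N m; "position": TCP position; "tool_rot": TCP orientation; "ft_force": force on the tool from outside, world axes, zero at the start; "torque": the same for the moment, N m; "grip_width": opening from 0.0 (shut) to 1.0 (fully open).
Only numpy, scipy, OpenCV 4.12 (cv2) and the standard library are available. Lean on these libraries where they do the work, as an engineer would, in place of code of your own. Each camera call takes 0.05 s, during which the arm holds its last target.

## Task

Start up the goldsmith's polishing bench in the safe order, using only pushes of the fingertips: first push the orange half of the rocker on the white power block down until the rocker is fully over, then push the blue key on the grey dust extractor fully in so that it stays in, and only then press the green button on the yellow station right down and let it go. Do not press the red button, pick nothing up, and leave the power block, the station and everything else on the bench where they stand.

Things in the scene. Friction and masses are not known exactly. Their poses are not given: they have to be found in the camera images.
- power_block: white bench power block, loose on rubber feet, 66 x 170 x 42 mm (x, y, z), 0.85 kg; origin at the centre of its underside, z up. The rocker is on its top near its -y end, two round sockets near its +y end.
- power_rocker (a joint): V-shaped two-way rocker, 34 mm wide and 56 mm long (along the block's y), hinged across its middle at block position (0, -40, 52) mm. 0 = off: the black half (towards -y) level, the orange half (towards +y, 28 x 34 mm) sloping up to 62 mm above the bench. 0.36 rad = fully on: the orange half pressed down level, its face 52 mm above the bench. Stiff (about 3 N at the middle of the half); it stays where it is left.
- rocker_on (a point): the middle of the upper face of the rocker's orange half; moves with the rocker
- extractor: grey dust extractor screwed to the bench, 130 x 150 x 85 mm, slotted front (-x), yellow drum filter behind (reaching 130 mm to +x, 70 mm high); origin at the centre of its underside
- extractor_key (a joint): square blue push key, 34 x 34 mm, on top of the extractor near its front, at extractor position (-35, 0) mm; its top is 100 mm above the bench when out. Travel straight down in m: 0 = out, 0.008 = fully in, top still 7 mm proud of the case. Takes about 4 N throughout and stays where it is left.
- key_top (a point): centre of the blue key's top face; moves with the key
- station: yellow start-stop station, loose on rubber feet, 85 x 150 x 48 mm, 0.95 kg; origin at the centre of its underside. Green button at station position (0, +38) mm, red button at (0, -38) mm.
- start (a joint): green round start button, 32 mm across in a black collar; its top is 70 mm above the bench. Travel down in m: 0 = out, 0.006 = fully down (5 N); springs back when let go.
- start_top (a point): centre of the green button's top face; moves with it
- stop (a joint): red round stop button, 36 mm across, on the same station, same height, travel and spring; not to be pressed
- stop_top (a point): centre of the red button's top face
- polish_bar: loose reddish bar of polishing compound, 30 x 80 x 24 mm, lying on top of the extractor behind the blue key; origin at the centre of its underside
- oil_jar: amber glass jar, 38 mm across, 52 mm high, standing just behind the start-stop station; origin at the centre of its underside
- ring_clamp: wooden ring clamp, 24 x 110 x 18 mm, lying just in front of the power block; origin at the centre of its underside
- steel_block: steel bench block on a blue base, 70 x 90 x 24 mm, on the robot's right; origin at the centre of its underside
- hammer: hammer lying at the back of the bench, 240 mm long along its x; origin at the middle of its underside
- graver: hand graver with a round wooden handle lying near the robot, 150 mm long along its x; origin at the middle of its underside
- white_bowl: white bowl, 110 mm across, 50 mm high, to the robot's right; origin at the centre of its underside
- pickle_tin: brass tin, 60 mm across, 55 mm high, to the robot's left; origin at the centre of its underside

How it is judged:
By the outcome, as a careful person would: the job done as asked, in the order asked, and still so for the second after the job is handed in, with the robot touching nothing.
It also fails if it takes over 40 s, if anything falls off the work surface, if the arm or the gripper's body presses on something with over 40 N, if the wrist force passes 120 N, or if a joint passes its speed limit or range.

## Working session

There is one attempt and no reset: what is moved stays moved. The work goes in short steps, Python scripts to look and compute and a tool call to move; the robot and the scene stay as the last step left them, time stands still between calls to the robot, and variables do not carry over. Pictures are saved under pics/ and viewed, and the job is handed in when it is done.

Besides the shell and the picture viewer there is one more tool, called after "Request:" as name(argument=value, ...), one argument or row to a line, values as JSON. play_rows: Moves the arm, as the interface text tells. Its arguments: {"type":"object","properties":{"targets":{"type":"string"},"newtons":{"type":"number"}},"required":["targets"]}

```bash
mkdir -p pics; cat > h.py <<'E'
import numpy as np, cv2
from bench import ctrl
def look(n):
    im=ctrl.get_image(n); np.savez(''+n+'.npz',**im); return im
def world(im,u,v,z=None):
    K=im["intrinsics"]; k1=float(im["k1"]); R=im["R"]; t=im["t"]
    p=cv2.undistortPoints(np.array([[[u,v]]],float),K,np.array([k1,0,0,0.]))[0,0]
    d=np.array([p[0],p[1],1.])
    if z is None:
        D=float(np.median([x for x in im["depth"][int(v)-1:int(v)+2,int(u)-1:int(u)+2].ravel() if x>0])); return R.T@(d*D-t)
    c=-R.T@t; r=R.T@d; return c+r*(z-c[2])/r[2]
E
python3 - <<'E'
from h import *
s=ctrl.get_state(); print(s)
for n in("top","scene"):
    im=look(n); cv2.imwrite(f'pics/{n}0.png',im["pixels"]); print(n,-im["R"].T@im["t"],im["R"],im["k1"],im["intrinsics"])
E
```

```text
{'time': 0.0, 'joint_positions': array([ 1.27308671,  0.32182683, -0.07006663,  1.45168229,  0.02260615,
        1.37078458, -0.05690042]), 'qd': array([-0.00028837, -0.00120297,  0.00097844,  0.00036969, -0.00141154,
       -0.00024659,  0.0005836 ]), 'joint_torque': array([-3.68076428e-05, -4.91286743e+01, -4.03736159e-01, -3.12525916e+01,
       -6.39309688e-02,  4.39349189e-02,  1.87468809e-04]), 'position': array([ 0.19930362, -0.61847501,  0.40365488]), 'tool_rot': array([-3.10163778e+00, -4.87539397e-01,  6.36299774e-04]), 'ft_force': array([ 0.90899634, -0.02411676,  0.40062569]), 'torque': array([-0.02447952, -0.05952973,  0.01784613]), 'grip_width': 1.0027780184282722}
top [ 0.45280899 -0.03561964  1.76618378] [[-0.00112158 -0.99994639 -0.01029391]
 [-0.99864319  0.00165593 -0.0520485 ]
 [ 0.05206275  0.01022157 -0.9985915 ]] -0.20711916572251549 [[542.72817827   0.         276.01833148]
 [  0.         542.72817827 221.66138105]
 [  0.           0.           1.        ]]
scene [ 1.10314206 -0.42536165  0.85311504] [[ 0.60661702  0.79497522 -0.00549437]
 [ 0.58653435 -0.45220722 -0.67192714]
 [-0.53665002  0.4043798  -0.74059687]] 0.006977769446551322 [[386.81364226   0.         276.29448127]
 [  0.         386.81364226 208.2832124 ]
 [  0.           0.           1.        ]]
```

View pics/top0.png

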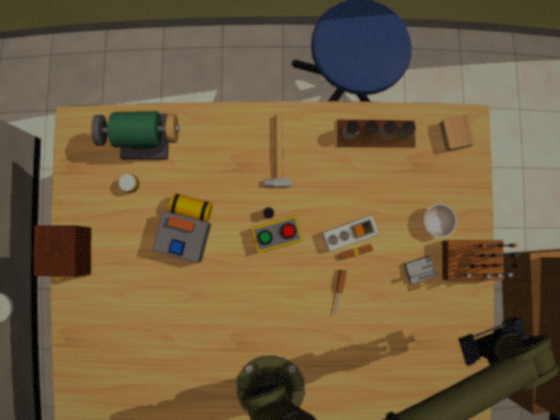

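View pics/scene0.png

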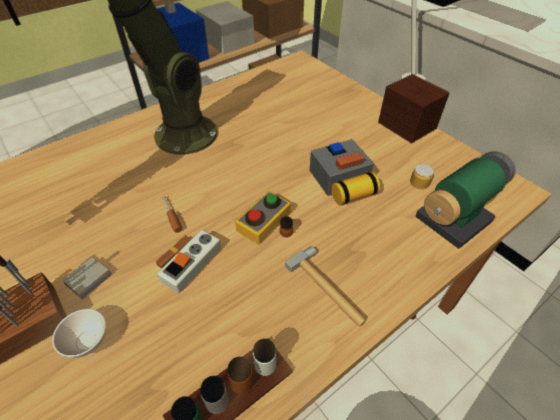

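```bash
python3 - <<'E'
import numpy as np,cv2
a=np.load('top.npz')['pixels'];b=np.load('scene.npz')['pixels']
A=cv2.resize(a[195:275,145:265],None,fx=6,fy=6,interpolation=cv2.INTER_CUBIC)
A2=cv2.resize(a[205:265,240:390],None,fx=5,fy=5,interpolation=cv2.INTER_CUBIC)
B=cv2.resize(b[130:210,300:400],None,fx=7,fy=7,interpolation=cv2.INTER_CUBIC)
B2=cv2.resize(b[180:300,145:305],None,fx=5,fy=5,interpolation=cv2.INTER_CUBIC)
for n,i in zip(('a1','a2','b1','b2'),(A,A2,B,B2)): cv2.imwrite(f'pics/{n}.png',i)
E
```

```text
(no output)
```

View pics/a1.png

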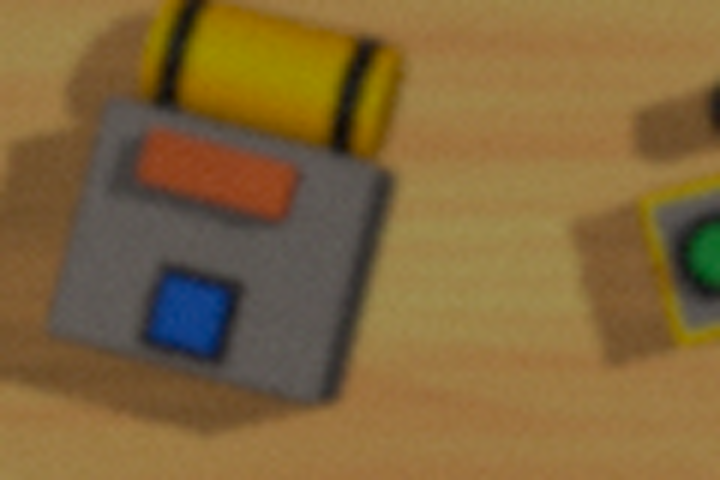

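View pics/a2.png

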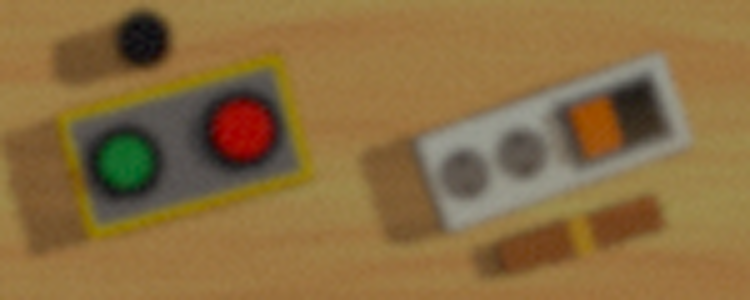

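View pics/b1.png

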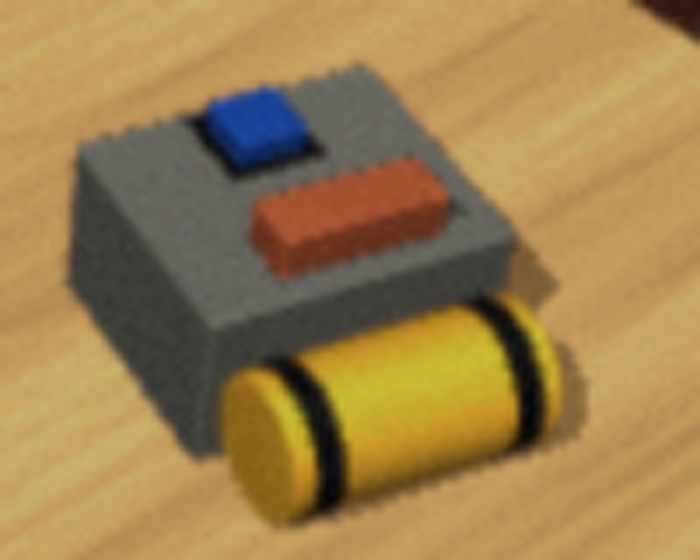

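View pics/b2.png

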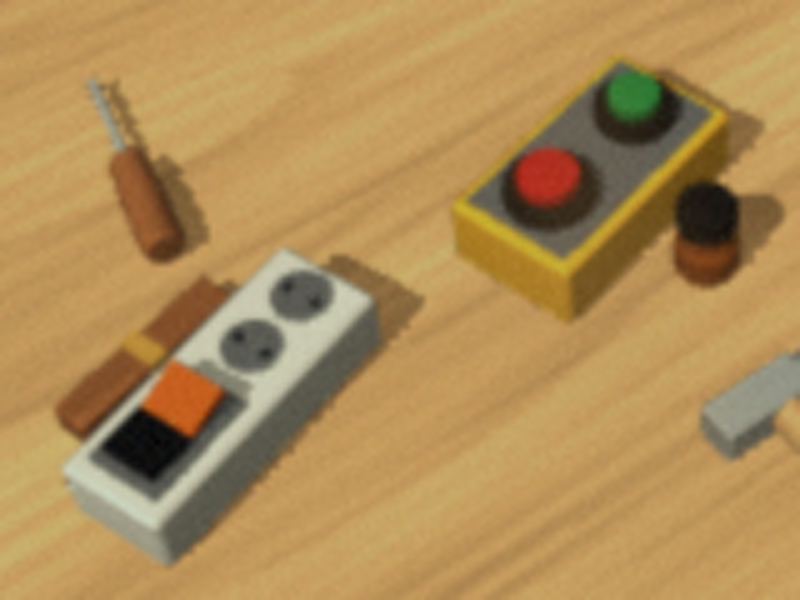

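```bash
python3 - <<'E'
from h import *
T=dict(np.load('top.npz'));S=dict(np.load('scene.npz'))
def f(im,o,s,p,z,n):
    u=o[0]+(p[0]+.5)/s-.5;v=o[1]+(p[1]+.5)/s-.5
    w=world(im,u,v,z); print(n,round(u,1),round(v,1),w.round(4),world(im,round(u),round(v)).round(4)); return w
f(T,(145,195),6,(192,314),.1,'blueT');f(S,(300,130),7,(256,118),.1,'blueS')
for p in((108,102),(390,172),(328,402),(50,332)): f(T,(145,195),6,p,.085,'ext')
f(T,(145,195),6,(217,172),.109,'bar')
f(T,(240,205),5,(596,126),.057,'orT');f(S,(145,180),5,(183,400),.057,'orS')
f(T,(240,205),5,(126,160),.07,'gT');f(S,(145,180),5,(635,92),.07,'gS')
f(T,(240,205),5,(243,128),.07,'rT');f(S,(145,180),5,(549,172),.07,'rS')
c=[f(T,(240,205),5,p,.042,'blk') for p in((418,140),(665,55),(690,143),(445,228))]
o=np.mean(c,0); y=(c[0]-c[1]+c[3]-c[2]);y/=np.linalg.norm(y); x=np.array([y[1],-y[0],0])
print(o,y,np.degrees(np.arctan2(-y[0],y[1])),'rocker hinge',o-y*.04,'on mid',o-y*.0265)
c=[f(T,(240,205),5,p,.048,'st') for p in((60,118),(280,57),(312,175),(93,236))]
o=np.mean(c,0); y=(c[0]-c[1]+c[3]-c[2]);y/=np.linalg.norm(y); print(o,y,np.degrees(np.arctan2(-y[0],y[1])),'g',o+y*.038)
c=[f(S,(145,180),5,p,.042,'blkS') for p in((285,250),(68,470),(168,528),(376,300))]
o=np.mean(c,0); y=(c[0]-c[1]+c[3]-c[2]);y/=np.linalg.norm(y); print(o,y,'on mid',o-y*.0265)
from scipy.spatial.transform import Rotation as Ro
print(Ro.from_rotvec(ctrl.get_state()['tool_rot']).as_matrix().round(3))
E
```

```text
blueT 176.6 246.9 [0.4619 0.2894 0.1   ] [0.4616 0.287  0.1054]
blueS 336.1 146.4 [0.4658 0.2869 0.1   ] [0.4633 0.2887 0.0992]
ext 162.6 211.6 [0.5727 0.3379 0.085 ] [0.5714 0.3365 0.085 ]
ext 209.6 223.2 [0.5358 0.1886 0.085 ] [0.5404 0.1973 0.0093]
ext 199.2 261.6 [0.4165 0.2206 0.085 ] [ 0.4133  0.2344 -0.0005]
ext 152.9 249.9 [0.4523 0.3679 0.085 ] [0.4521 0.3871 0.0038]
bar 180.8 223.2 [0.5348 0.2751 0.109 ] [0.5355 0.2741 0.1097]
orT 358.8 229.8 [ 0.5157 -0.2798  0.057 ] [ 0.5151 -0.2804  0.0573]
orS 181.2 259.6 [ 0.5189 -0.2821  0.057 ] [ 0.5178 -0.2826  0.0545]
gT 264.8 236.6 [0.4945 0.0169 0.07  ] [0.4932 0.0162 0.0713]
gS 271.6 198.0 [0.4967 0.0154 0.07  ] [0.4966 0.0169 0.0689]
rT 288.2 230.2 [ 0.5144 -0.0563  0.07  ] [ 0.515  -0.0557  0.0722]
rS 254.4 214.0 [ 0.5162 -0.0572  0.07  ] [ 0.5153 -0.0579  0.0697]
blk 323.2 232.6 [ 0.5076 -0.168   0.042 ] [ 0.5065 -0.1678  0.0362]
blk 372.6 215.6 [ 0.5616 -0.3269  0.042 ] [ 0.5629 -0.3352  0.0006]
blk 377.6 233.2 [ 0.5052 -0.3426  0.042 ] [ 0.5061 -0.345   0.0354]
blk 328.6 250.2 [ 0.4516 -0.185   0.042 ] [ 0.4522 -0.1867  0.0
[... 363 characters left out ...]
[ 0.4849 -0.1017  0.0077]
st 258.2 251.8 [0.447  0.0385 0.048 ] [0.4462 0.0409 0.0065]
[ 0.50359407 -0.02062     0.048     ] [-0.26647468  0.96384192  0.        ] 15.454597180120457 g [0.49346803 0.01600599 0.048     ]
blkS 201.6 229.6 [ 0.454  -0.1893  0.042 ] [ 0.4553 -0.1889  0.0412]
blkS 158.2 273.6 [ 0.5105 -0.3439  0.042 ] [ 0.5092 -0.3445  0.0392]
blkS 178.2 285.2 [ 0.5698 -0.3203  0.042 ] [ 0.5633 -0.3193  0.0332]
blkS 219.8 239.6 [ 0.5131 -0.1683  0.042 ] [ 0.4849 -0.1557  0.0012]
[ 0.51185556 -0.25544909  0.042     ] [-3.46357924e-01  9.38102440e-01  3.39720290e-16] on mid [ 0.52103405 -0.28030881  0.042     ]
[[ 0.952  0.307 -0.001]
 [ 0.307 -0.952  0.002]
 [-0.    -0.002 -1.   ]]
```

```bash
cat >> h.py <<'E'
from scipy.spatial.transform import Rotation as Ro
def plan(p,yaw,n,grip=-1):
    "rows to TCP p (world), tool x at yaw deg, tool z down"
    s=ctrl.get_state(); R0=Ro.from_rotvec(s['tool_rot']); p0=s['position']
    c=np.cos(np.radians(yaw)); q=np.sin(np.radians(yaw))
    R1=Ro.from_matrix(np.array([[c,q,0],[q,-c,0],[0,0,-1.]]))
    rv=(R0.inv()*R1).as_rotvec(); rows=[]
    for i in range(n):
        R=R0*Ro.from_rotvec(rv*i/n); d=R.inv().apply((np.array(p)-p0)/n)*100
        rows.append(' '.join(f'{x:.2f}' for x in d)+' '+' '.join(f'{x:.3f}' for x in rv/n)+f' {grip}')
    print('; '.join(rows))
def st():
    s=ctrl.get_state(); R=Ro.from_rotvec(s['tool_rot']).as_matrix()
    print(s['time'],'tip',(s['position']+R[:,2]*.182).round(4),'tcp',s['position'].round(4),'yaw',np.degrees(np.arctan2(R[1,0],R[0,0])).round(1),'z',R[:,2].round(3),'F',s['ft_force'].round(1),s['grip_width'].round(2),s['joint_positions'].round(2))
E
python3 - <<'E'
from h import *
T=dict(np.load('top.npz'))
for p in((450,250),(470,258),(490,258),(510,245),(515,260),(440,220)): print(p,world(T,*p).round(3))
plan((.516,-.279,.33),109.3,12)
E
```

```text
(450, 250) [ 0.45  -0.572  0.069]
(470, 258) [ 0.424 -0.638  0.072]
(490, 258) [ 0.423 -0.708  0.069]
(510, 245) [ 0.463 -0.728  0.183]
(515, 260) [ 0.401 -1.081 -0.569]
(440, 220) [ 0.549 -0.558  0.009]
3.38 -1.88 0.62 -0.000 -0.000 -0.133 -1; 3.60 -1.42 0.62 -0.000 -0.000 -0.133 -1; 3.76 -0.93 0.62 -0.000 -0.000 -0.133 -1; 3.85 -0.42 0.62 -0.000 -0.000 -0.133 -1; 3.87 0.09 0.62 -0.000 -0.000 -0.133 -1; 3.82 0.60 0.62 -0.000 -0.000 -0.133 -1; 3.71 1.11 0.61 -0.000 -0.000 -0.133 -1; 3.53 1.59 0.61 -0.000 -0.000 -0.133 -1; 3.29 2.04 0.61 -0.000 -0.000 -0.133 -1; 2.99 2.46 0.61 -0.000 -0.000 -0.133 -1; 2.63 2.83 0.61 -0.000 -0.000 -0.133 -1; 2.24 3.16 0.61 -0.000 -0.000 -0.133 -1
```

Request:
play_rows(
  targets="3.4 -1.9 0 0 0 -0.133 -1; 3.6 -1.4 0 0 0 -0.133 -1; 3.8 -0.9 0 0 0 -0.133 -1; 3.85 -0.4 0.6 0 0 -0.133 -1; 3.9 0.1 0.6 0 0 -0.133 -1; 3.8 0.6 0.6 0 0 -0.133 -1; 3.7 1.1 0.6 0 0 -0.133 -1; 3.5 1.6 0.6 0 0 -0.133 -1; 3.3 2 0.6 0 0 -0.133 -1; 3 2.5 0.6 0 0 -0.133 -1; 2.6 2.8 0.6 0 0 -0.133 -1; 2.2 3.2 0.6 0 0 -0.133 -1; 0 0 0 0 0 0 -1",
)

```text
time: 1.72
position: [0.5163, -0.2606, 0.3416]
tool_rot: [-1.745, -2.598, -0.005]
ft_force: [-0.1, -0.3, -0.8]
grip_width: 0.004
```

```bash
python3 - <<'E'
from h import *
st(); plan((.516,-.279,.262),109.3,4)
E
```

```text
Traceback (most recent call last):
  File "h.py", line 25, in st
    print(s['time'],'tip',(s['position']+R[:,2]*.182).round(4),'tcp',s['position'].round(4),'yaw',np.degrees(np.arctan2(R[1,0],R[0,0])).round(1),'z',R[:,2].round(3),'F',s['ft_force'].round(1),s['grip_width'].round(2),s['joint_positions'].round(2))
                                                                                                                                                                                                ^^^^^^^^^^^^^^^^^^^^^
AttributeError: 'float' object has no attribute 'round'
```

```bash
sed -i "s/s\['grip_width'\].round(2)/round(s['grip_width'],2)/" h.py; python3 - <<'E'
from h import *
st(); plan((.516,-.279,.262),109.3,4)
E
```

```text
1.725 tip [ 0.5148 -0.2589  0.1596] tcp [ 0.5163 -0.2606  0.3416] yaw 112.2 z [-0.008  0.009 -1.   ] F [-0.1 -0.3 -0.8] 0.0 [ 0.88  0.25 -0.53  1.7   0.13  1.24  0.71]
-0.45 -0.17 1.99 -0.001 -0.003 0.013 -1; -0.44 -0.17 1.99 -0.001 -0.003 0.013 -1; -0.44 -0.17 1.99 -0.001 -0.003 0.013 -1; -0.44 -0.16 1.99 -0.001 -0.003 0.013 -1
```

Request:
play_rows(
  targets="-0.45 -0.17 1.9 -0.001 -0.003 0.013 -1; -0.45 -0.17 1.9 -0.001 -0.003 0.013 -1; -0.45 -0.17 1.9 -0.001 -0.003 0.013 -1; -0.45 -0.17 1.9 -0.001 -0.003 0.013 -1; 0 0 0 0 0 0 -1",
)

```text
time: 2.35
position: [0.5133, -0.2837, 0.2621]
tool_rot: [-1.83, -2.552, 0.007]
ft_force: [-0.0, 1.2, 1.9]
grip_width: 0.007
```

```bash
python3 - <<'E'
from h import *
st(); plan((.516,-.279,.252),109.3,1)
im=look('scene')
cv2.imwrite('pics/s1.png',cv2.resize(im['pixels'][170:300,130:270],None,fx=5,fy=4.6,interpolation=cv2.INTER_CUBIC))
E
```

```text
2.35 tip [ 0.5127 -0.2842  0.0801] tcp [ 0.5133 -0.2837  0.2621] yaw 108.7 z [-0.003 -0.003 -1.   ] F [-0.   1.2  1.9] 0.01 [ 0.88  0.34 -0.49  1.76  0.18  1.09  0.65]
0.36 0.40 1.01 -0.004 0.002 -0.010 -1
```

View pics/s1.png

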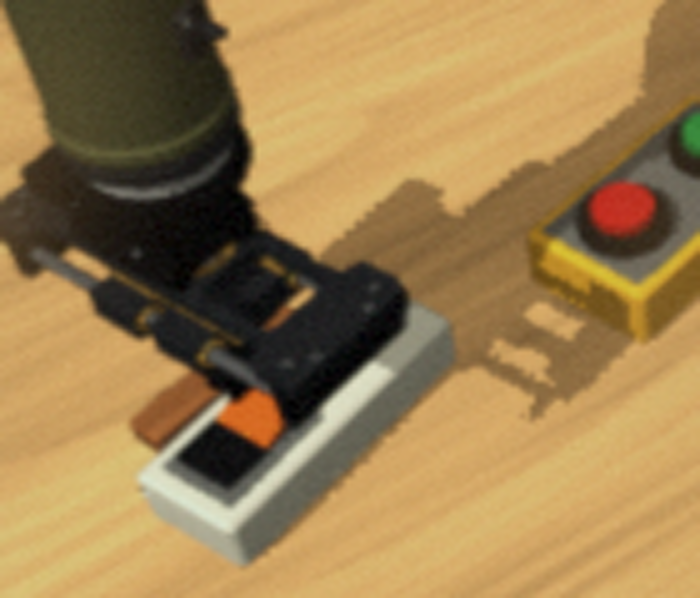

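Request:
play_rows(
  targets="0.4 0.4 0.6 0 0 -0.01 -1; 0 0 0 0 0 0 -1",
)

```text
time: 2.65
position: [0.5172, -0.278, 0.2582]
tool_rot: [1.814, 2.561, -0.005]
ft_force: [-0.0, 0.8, -0.2]
grip_width: 0.005
```

```bash
python3 - <<'E'
from h import *
st(); plan((.516,-.279,.237),109.3,1)
im=look('top')
cv2.imwrite('pics/t1.png',cv2.resize(im['pixels'][190:290,300:420],None,fx=6,fy=6,interpolation=cv2.INTER_CUBIC))
E
```

```text
2.65 tip [ 0.5172 -0.2788  0.0762] tcp [ 0.5172 -0.278   0.2582] yaw 109.4 z [ 0.    -0.004 -1.   ] F [-0.   0.8 -0.2] 0.0 [ 0.87  0.35 -0.5   1.77  0.19  1.08  0.64]
-0.05 -0.14 2.12 -0.001 0.004 0.001 -1
```

View pics/t1.png

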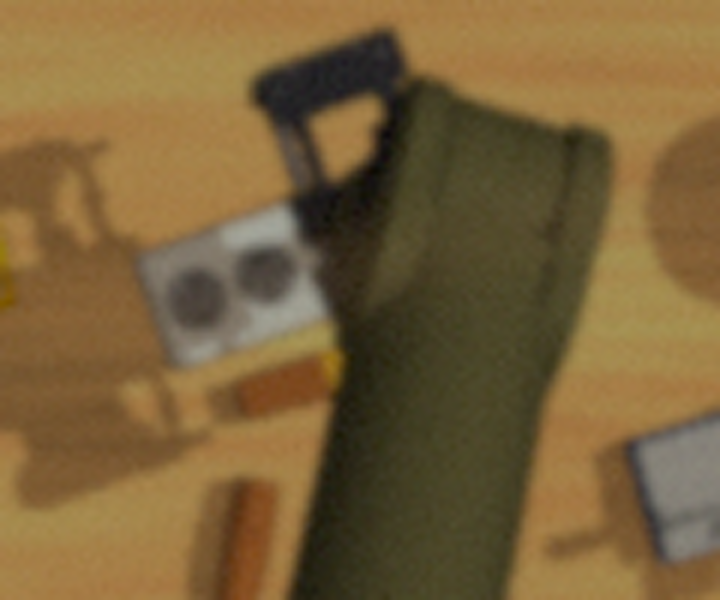

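Request:
play_rows(
  targets="0 -0.1 0.6 0 0.002 0 -1; 0 0 0.6 0 0 0 -1; 0 0 0.4 0 0 0 -1",
)

```text
time: 3.08
position: [0.5167, -0.2788, 0.2428]
tool_rot: [1.814, 2.56, -0.004]
ft_force: [-0.5, -0.4, 2.5]
grip_width: 0.008
```

```bash
python3 - <<'E'
from h import *
st(); plan((.516,-.279,.234),109.3,1)
E
```

```text
3.075 tip [ 0.5171 -0.2796  0.0608] tcp [ 0.5167 -0.2788  0.2428] yaw 109.4 z [ 0.002 -0.004 -1.   ] F [-0.5 -0.4  2.5] 0.01 [ 0.87  0.36 -0.49  1.78  0.2   1.05  0.64]
0.01 -0.07 0.88 0.000 0.005 0.001 -1
```

Request:
play_rows(
  targets="0 0 0.5 0 0 0 -1; 0 0 0.5 0 0 0 -1; 0 0 0.4 0 0 0 -1",
)

```text
time: 3.45
position: [0.5174, -0.2781, 0.2341]
tool_rot: [1.815, 2.561, -0.007]
ft_force: [-13.8, 6.7, 37.7]
grip_width: 0.004
```

```bash
python3 - <<'E'
from h import *
st()
E
```

```text
3.45 tip [ 0.5173 -0.2791  0.0521] tcp [ 0.5174 -0.2781  0.2341] yaw 109.4 z [-0.001 -0.005 -1.   ] F [-13.8   6.7  37.7] 0.0 [ 0.86  0.37 -0.49  1.78  0.21  1.03  0.63]
```

Request:
play_rows(
  targets="0 0 -0.5 0 0 0 -1; 0 0 -2 0 0 0 -1; 0 0 -4 0 0 0 -1; 0 0 -4 0 0 0 -1",
)

```text
time: 3.95
position: [0.5164, -0.2777, 0.3403]
tool_rot: [-1.815, -2.562, 0.008]
ft_force: [0.3, -1.4, 0.2]
grip_width: 0.004
```

```bash
python3 - <<'E'
from h import *
st(); plan((.464,.288,.33),109.3,14)
im=look('scene')
cv2.imwrite('pics/s2.png',cv2.resize(im['pixels'][170:300,130:270],None,fx=5,fy=4.6,interpolation=cv2.INTER_CUBIC))
E
```

```text
3.95 tip [ 0.5156 -0.2782  0.1583] tcp [ 0.5164 -0.2777  0.3403] yaw 109.4 z [-0.005 -0.003 -1.   ] F [ 0.3 -1.4  0.2] 0.0 [ 0.89  0.27 -0.51  1.68  0.14  1.23  0.68]
3.94 0.99 0.06 -0.000 0.000 0.000 -1; 3.94 0.99 0.06 -0.000 0.000 0.000 -1; 3.94 0.99 0.06 -0.000 0.000 0.000 -1; 3.94 0.99 0.07 -0.000 0.000 0.000 -1; 3.94 0.99 0.07 -0.000 0.000 0.000 -1; 3.94 0.99 0.07 -0.000 0.000 0.000 -1; 3.94 0.99 0.07 -0.000 0.000 0.000 -1; 3.94 0.98 0.07 -0.000 0.000 0.000 -1; 3.94 0.98 0.07 -0.000 0.000 0.000 -1; 3.94 0.98 0.07 -0.000 0.000 0.000 -1; 3.94 0.98 0.07 -0.000 0.000 0.000 -1; 3.94 0.98 0.07 -0.000 0.000 0.000 -1; 3.94 0.98 0.07 -0.000 0.000 0.000 -1; 3.94 0.98 0.07 -0.000 0.000 0.000 -1
```

View pics/s2.png

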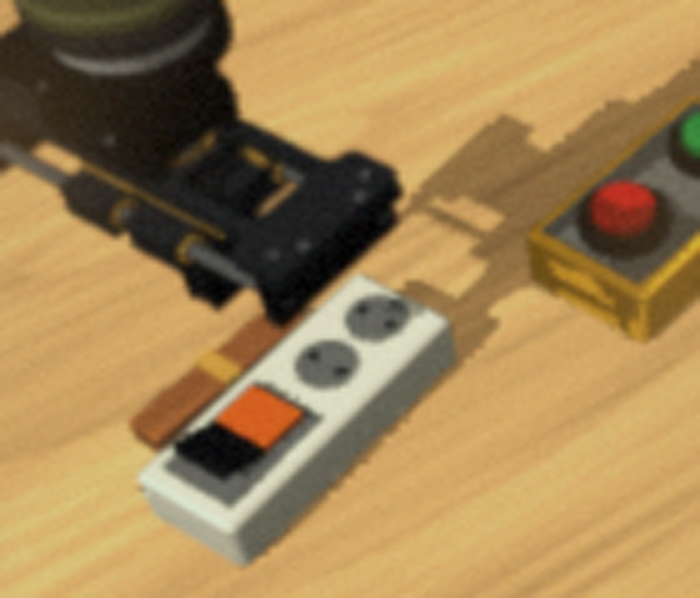

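```bash
python3 - <<'E'
from h import *
plan((.464,.288,.33),76.1,14)
a=np.load('scene.npz')
E
```

```text
3.94 0.98 0.08 0.000 0.001 0.041 -1; 3.98 0.81 0.09 0.000 0.001 0.041 -1; 4.01 0.65 0.09 0.000 0.001 0.041 -1; 4.03 0.48 0.09 0.000 0.001 0.041 -1; 4.05 0.31 0.09 0.000 0.001 0.041 -1; 4.06 0.14 0.10 0.000 0.001 0.041 -1; 4.06 -0.02 0.10 0.000 0.001 0.041 -1; 4.06 -0.19 0.10 0.000 0.001 0.041 -1; 4.05 -0.36 0.10 0.000 0.001 0.041 -1; 4.03 -0.53 0.11 0.000 0.001 0.041 -1; 4.00 -0.69 0.11 0.000 0.001 0.041 -1; 3.97 -0.86 0.11 0.000 0.001 0.041 -1; 3.93 -1.02 0.11 0.000 0.001 0.041 -1; 3.89 -1.19 0.11 0.000 0.001 0.041 -1
```

Request:
play_rows(
  targets="3.9 1 0 0 0.001 0.041 -1; 4 0.8 0 0 0.001 0.041 -1; 4 0.6 0 0 0.001 0.041 -1; 4 0.5 0 0 0.001 0.041 -1; 4 0.3 0 0 0.001 0.041 -1; 4 0.1 0 0 0.001 0.041 -1; 4 0 0 0 0.001 0.041 -1; 4 -0.2 0 0 0.001 0.041 -1; 4 -0.4 0 0 0.001 0.041 -1; 4 -0.5 0 0 0.001 0.041 -1; 4 -0.7 0 0 0.001 0.041 -1; 4 -0.9 0 0 0.001 0.041 -1; 3.9 -1 0 0 0.001 0.041 -1; 3.5 -1.2 0 0 0.001 0.041 -1; 0 0 0 0 0 0 -1",
)

```text
time: 5.88
position: [0.4666, 0.2972, 0.3521]
tool_rot: [2.48, 1.909, 0.029]
ft_force: [-0.3, 0.2, -0.2]
grip_width: 0.011
```

```bash
python3 - <<'E'
from h import *
st(); plan((.464,.288,.295),76.1,2)
im=look('scene')
cv2.imwrite('pics/s3.png',im['pixels'])
b=im['pixels'][170:300,130:270]
cv2.imwrite('pics/s3b.png',cv2.resize(b,None,fx=5,fy=4.6,interpolation=cv2.INTER_CUBIC))
im=look('top')
cv2.imwrite('pics/t3b.png',cv2.resize(im['pixels'][205:265,240:390],None,fx=5,fy=5,interpolation=cv2.INTER_CUBIC))
E
```

```text
5.875 tip [0.4706 0.2975 0.1702] tcp [0.4666 0.2972 0.3521] yaw 75.2 z [ 0.022  0.002 -1.   ] F [-0.3  0.2 -0.2] 0.01 [ 0.18  0.24 -0.91  1.75  0.22  1.23 -1.04]
-0.50 -0.07 2.85 0.010 -0.004 -0.008 -1; -0.49 -0.04 2.85 0.010 -0.004 -0.008 -1
```

View pics/s3b.png

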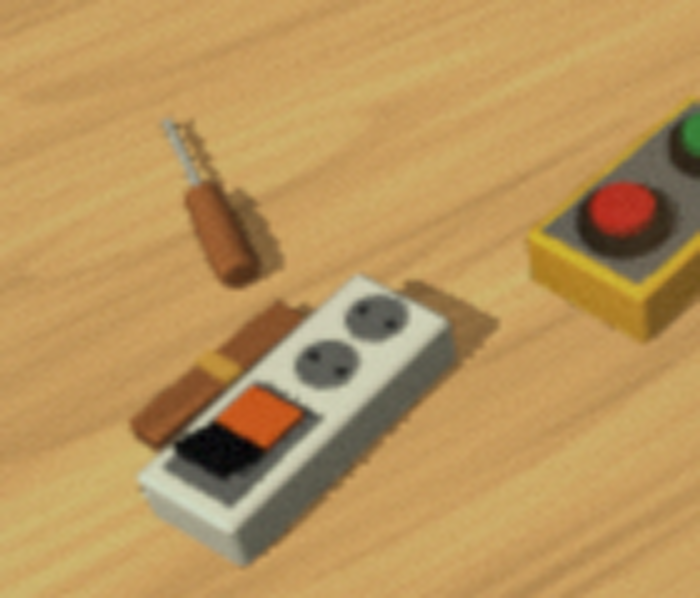

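View pics/t3b.png

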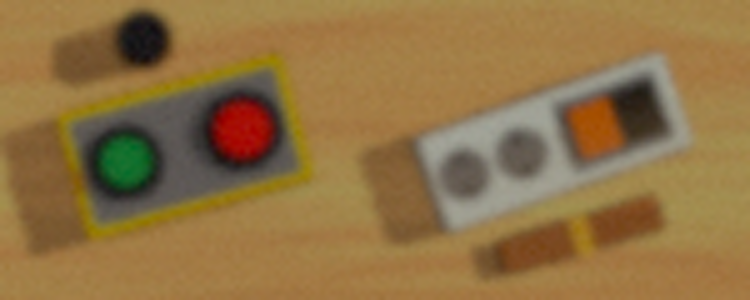

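View pics/s3.png

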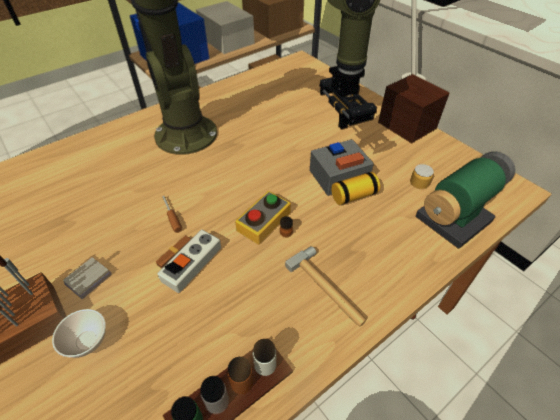

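```bash
python3 - <<'E'
from h import *
for n in('scene','top'):
    im=dict(np.load(n+'.npz'));c=np.array([.5205,-.2933]);y=np.array([-.334,.943])
    for d in(-24,-18,-12,-6,6,12,18,24):
        r=[]
        for o in(-8,-4,0,4,8):
            X=np.r_[c+y*d/1000+np.array([.943,.334])*o/1000,.054]
            P=im['R']@X+im['t']; q=cv2.projectPoints(X[None],cv2.Rodrigues(im['R'])[0],im['t'],im['intrinsics'],np.array([float(im['k1']),0,0,0]))[0].ravel()
            r.append(world(im,*q.round())[2])
        print(n,d,np.median(r).round(4))
E
```

```text
scene -24 0.0603
scene -18 0.0586
scene -12 0.0563
scene -6 0.0542
scene 6 0.0508
scene 12 0.052
scene 18 0.0519
scene 24 0.0519
top -24 0.0598
top -18 0.0585
top -12 0.0572
top -6 0.0547
top 6 0.0529
top 12 0.0535
top 18 0.0521
top 24 0.0516
```

Request:
play_rows(
  targets="-0.5 0 2.5 0.01 -0.004 -0.008 -1; -0.5 0 2 0.01 -0.004 -0.008 -1; 0 0 0 0 0 0 -1",
)

```text
time: 6.35
position: [0.4673, 0.2791, 0.3028]
tool_rot: [2.479, 1.921, -0.01]
ft_force: [-0.0, 0.4, 0.2]
grip_width: 0.007
```

```bash
python3 - <<'E'
from h import *
st(); plan((.464,.288,.287),76.1,1)
E
```

```text
6.35 tip [0.467  0.2777 0.1208] tcp [0.4673 0.2791 0.3028] yaw 75.5 z [-0.002 -0.008 -1.   ] F [-0.   0.4  0.2] 0.01 [ 0.19  0.28 -0.89  1.81  0.24  1.16 -1.03]
0.79 -0.54 1.57 0.000 0.008 -0.010 -1
```

Rocker is fully over (orange level at 52 mm, black edge at ~60). Aligning over the key.

Request:
play_rows(
  targets="0.8 -0.5 0.4 0 0.008 -0.01 -1; 0 0 0 0 0 0 -1",
)

```text
time: 6.6
position: [0.4645, 0.2884, 0.2985]
tool_rot: [-2.473, -1.936, -0.001]
ft_force: [0.1, -0.4, 0.5]
grip_width: 0.003
```

```bash
python3 - <<'E'
from h import *
st(); plan((.464,.288,.287),76.1,1)
im=look('scene')
cv2.imwrite('pics/s4.png',cv2.resize(im['pixels'][110:210,300:400],None,fx=6,fy=6,interpolation=cv2.INTER_CUBIC))
E
```

```text
6.6 tip [0.4646 0.2885 0.1165] tcp [0.4645 0.2884 0.2985] yaw 76.1 z [ 0.     0.001 -1.   ] F [ 0.1 -0.4  0.5] 0.0 [ 0.18  0.29 -0.89  1.82  0.25  1.15 -1.04]
-0.05 -0.04 1.15 0.000 -0.001 0.000 -1
```

View pics/s4.png

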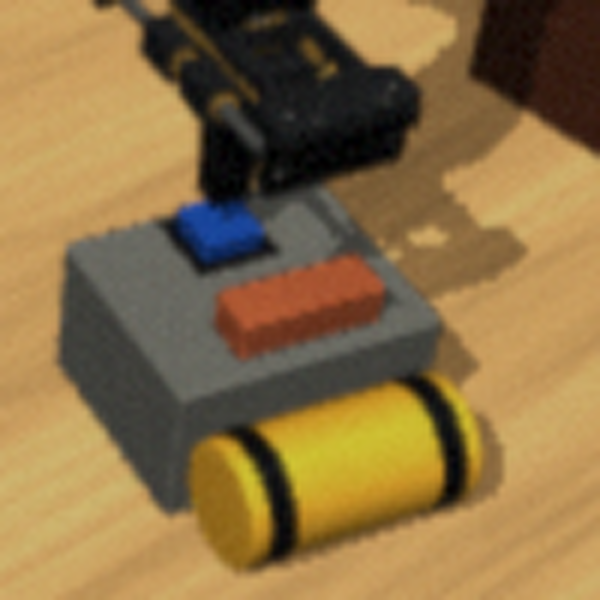

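Request:
play_rows(
  targets="0 0 0.6 0 0 0 -1; 0 0 0.6 0 0 0 -1; 0 0 0.5 0 0 0 -1; 0 0 0.4 0 0 0 -1; 0 0 0.3 0 0 0 -1",
)

```text
time: 7.28
position: [0.4654, 0.2886, 0.2748]
tool_rot: [2.473, 1.935, 0.005]
ft_force: [-1.3, -0.2, 3.1]
grip_width: 0.008
```

```bash
python3 - <<'E'
from h import *
st()
E
```

```text
7.275 tip [0.466  0.2888 0.0928] tcp [0.4654 0.2886 0.2748] yaw 76.1 z [ 0.003  0.001 -1.   ] F [-1.3 -0.2  3.1] 0.01 [ 0.16  0.32 -0.88  1.84  0.28  1.11 -1.06]
```

Request:
play_rows(
  targets="0 0 0.25 0 0 0 -1; 0 0 0.25 0 0 0 -1",
)

```text
time: 7.52
position: [0.4654, 0.2893, 0.2742]
tool_rot: [2.471, 1.933, 0.002]
ft_force: [-7.4, -5.6, 24.1]
grip_width: 0.005
```

```bash
python3 - <<'E'
from h import *
st()
E
```

```text
7.525 tip [0.466  0.2889 0.0922] tcp [0.4654 0.2893 0.2742] yaw 76.1 z [ 0.004 -0.002 -1.   ] F [-7.4 -5.6 24.1] 0.0 [ 0.16  0.33 -0.88  1.84  0.28  1.11 -1.07]
```

Request:
play_rows(
  targets="0 0 -0.5 0 0 0 -1; 0 0 -2 0 0 0 -1; 0 0 -4 0 0 0 -1; 0 0 -1.5 0 0 0 -1; 0 0 0 0 0 0 -1",
)

```text
time: 8.15
position: [0.4651, 0.2895, 0.358]
tool_rot: [2.471, 1.933, 0.004]
ft_force: [-0.2, 0.8, -0.4]
grip_width: 0.008
```

```bash
python3 - <<'E'
from h import *
st(); plan((.4955,.0163,.32),105.4,8)
im=look('scene')
cv2.imwrite('pics/s5.png',cv2.resize(im['pixels'][110:210,300:400],None,fx=6,fy=6,interpolation=cv2.INTER_CUBIC))
for p in((335,148),(337,148),(337,150),(339,150),(334,147)): print(world(im,*p).round(4),im['pixels'][p[1],p[0]])
E
```

```text
8.15 tip [0.466  0.2893 0.176 ] tcp [0.4651 0.2895 0.358 ] yaw 76.1 z [ 0.005 -0.002 -1.   ] F [-0.2  0.8 -0.4] 0.01 [ 0.2   0.23 -0.91  1.75  0.2   1.25 -1.  ]
-3.22 1.19 0.48 0.001 0.000 -0.064 -1; -3.29 0.98 0.48 0.001 0.000 -0.064 -1; -3.35 0.77 0.48 0.001 0.000 -0.064 -1; -3.39 0.55 0.48 0.001 0.000 -0.064 -1; -3.42 0.33 0.48 0.001 0.000 -0.064 -1; -3.43 0.12 0.48 0.001 0.000 -0.064 -1; -3.43 -0.10 0.48 0.001 0.000 -0.064 -1; -3.42 -0.32 0.48 0.001 0.000 -0.064 -1
[0.4624 0.2864 0.0919] [156  73  29]
[0.4649 0.2927 0.0904] [155  68  26]
[0.4723 0.2857 0.0908] [153  68  24]
[0.476  0.2906 0.0908] [155  71  30]
[0.4557 0.2887 0.0905] [150  66  22]
```

View pics/s5.png

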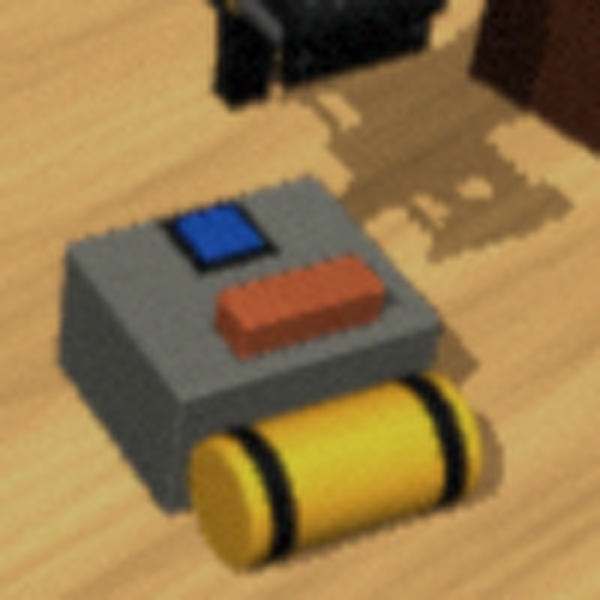

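The key is fully in (top at about 91–92 mm) and the bar is in place. Next is the green button.

Request:
play_rows(
  targets="-3.2 1.2 0 0 0 -0.064 -1; -3.3 1 0 0 0 -0.064 -1; -3.3 0.8 0 0 0 -0.064 -1; -3.4 0.6 0.5 0 0 -0.064 -1; -3.4 0.3 0.5 0 0 -0.064 -1; -3.4 0.1 0.5 0 0 -0.064 -1; -3.4 -0.1 0.5 0 0 -0.064 -1; -3.2 -0.3 0.5 0 0 -0.064 -1; 0 0 0 0 0 0 -1",
)

```text
time: 9.32
position: [0.4942, 0.0093, 0.3191]
tool_rot: [-1.873, -2.507, 0.017]
ft_force: [0.5, 0.6, 0.4]
grip_width: 0.0
```

```bash
python3 - <<'E'
from h import *
st(); plan((.4955,.0163,.275),105.4,2)
E
```

```text
9.325 tip [0.4912 0.0091 0.1371] tcp [0.4942 0.0093 0.3191] yaw 106.5 z [-0.016 -0.001 -1.   ] F [0.5 0.6 0.4] 0.0 [ 0.67  0.11 -0.78  1.91  0.08  1.17  0.15]
0.31 0.20 2.20 -0.008 -0.002 0.009 -1; 0.31 0.18 2.20 -0.008 -0.002 0.009 -1
```

Request:
play_rows(
  targets="0.3 0.2 2 -0.008 -0.002 0.009 -1; 0.3 0.2 2 -0.008 -0.002 0.009 -1; 0 0 0 0 0 0 -1",
)

```text
time: 9.7
position: [0.4946, 0.0179, 0.2758]
tool_rot: [-1.902, -2.496, 0.001]
ft_force: [-0.4, 0.8, 0.4]
grip_width: 0.002
```

```bash
python3 - <<'E'
from h import *
st(); plan((.4955,.0163,.262),105.4,1)
im=look('scene')
cv2.imwrite('pics/s6.png',cv2.resize(im['pixels'][150:250,210:310],None,fx=6,fy=6,interpolation=cv2.INTER_CUBIC))
E
```

```text
9.7 tip [0.4939 0.0182 0.0938] tcp [0.4946 0.0179 0.2758] yaw 105.4 z [-0.003  0.002 -1.   ] F [-0.4  0.8  0.4] 0.0 [ 0.64  0.17 -0.78  1.96  0.13  1.07  0.07]
-0.19 0.05 1.38 -0.003 -0.002 -0.000 -1
```

View pics/s6.png

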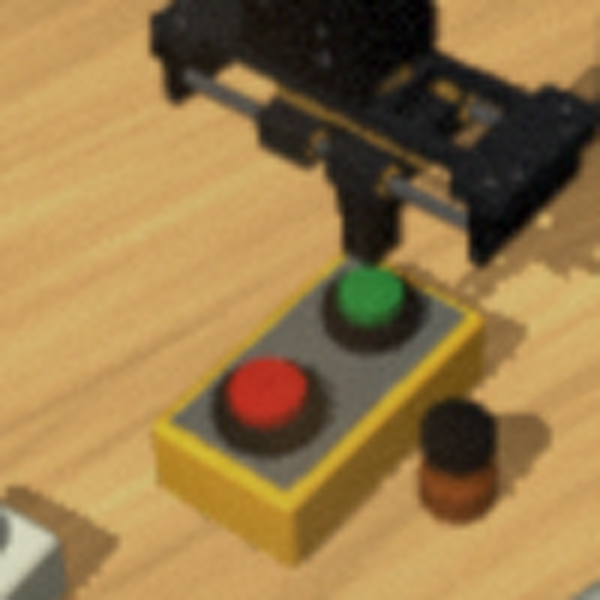

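Request:
play_rows(
  targets="-0.1 0.1 0.7 -0.003 -0.002 0 -1; -0.1 0 0.7 0 0 0 -1; 0 0 0.6 0 0 0 -1; 0 0 0.5 0 0 0 -1; 0 0 0.4 0 0 0 -1",
)

```text
time: 10.38
position: [0.4974, 0.0165, 0.2478]
tool_rot: [1.902, 2.496, 0.003]
ft_force: [-1.6, 0.6, 4.7]
grip_width: 0.002
```

```bash
python3 - <<'E'
from h import *
st()
E
```

```text
10.375 tip [0.4982 0.0164 0.0658] tcp [0.4974 0.0165 0.2478] yaw 105.4 z [ 0.004 -0.    -1.   ] F [-1.6  0.6  4.7] 0.0 [ 0.62  0.21 -0.77  1.98  0.17  1.01  0.04]
```

Request:
play_rows(
  targets="0 0.15 0.3 0 0 0 -1; 0 0 0.3 0 0 0 -1; 0 0 0.25 0 0 0 -1",
)

```text
time: 10.75
position: [0.499, 0.0176, 0.2463]
tool_rot: [1.904, 2.497, -0.011]
ft_force: [-9.2, -0.5, 23.0]
grip_width: 0.004
```

```bash
python3 - <<'E'
from h import *
st()
E
```

```text
10.75 tip [0.4985 0.0164 0.0643] tcp [0.499  0.0176 0.2463] yaw 105.4 z [-0.003 -0.007 -1.   ] F [-9.2 -0.5 23. ] 0.0 [ 0.61  0.22 -0.77  1.98  0.19  1.02  0.03]
```

Request:
play_rows(
  targets="0 0 -0.5 0 0 0 -1; 0 0 -2 0 0 0 -1; 0 0 -4 0 0 0 -1; 0 0 -5 0 0 0 -1; -3 0 -5 0 0 0 -1; 0 0 -4 0 0 0 -1; 0 0 0 0 0 0 -1",
)

```text
time: 11.62
position: [0.5079, -0.0104, 0.4576]
tool_rot: [1.901, 2.496, -0.011]
ft_force: [0.4, 0.7, -0.0]
grip_width: 0.003
```

```bash
python3 - <<'E'
from h import *
st()
im=look('scene')
cv2.imwrite('pics/s7.png',cv2.resize(im['pixels'][120:300,140:400],None,fx=3,fy=3,interpolation=cv2.INTER_CUBIC))
for p in((272,198),(271,199),(254,214)): print(world(im,*p).round(4),im['pixels'][p[1],p[0]])
S6=cv2.imread('pics/s3.png'); d=cv2.absdiff(cv2.GaussianBlur(S6,(5,5),0),cv2.GaussianBlur(im['pixels'],(5,5),0)).max(2)
print('station/block diff',d[185:245,232:298].max(),d[225:292,155:225].max())
E
```

```text
11.625 tip [ 0.5077 -0.0118  0.2756] tcp [ 0.5079 -0.0104  0.4576] yaw 105.4 z [-0.001 -0.008 -1.   ] F [ 0.4  0.7 -0. ] 0.0 [ 0.71  0.03 -0.76  1.69  0.03  1.43  0.22]
[0.496  0.0173 0.0682] [ 58 129  53]
[0.4978 0.0125 0.0687] [ 60 132  57]
[ 0.5154 -0.058   0.0698] [ 32  48 181]
station/block diff 6 7
```

View pics/s7.png

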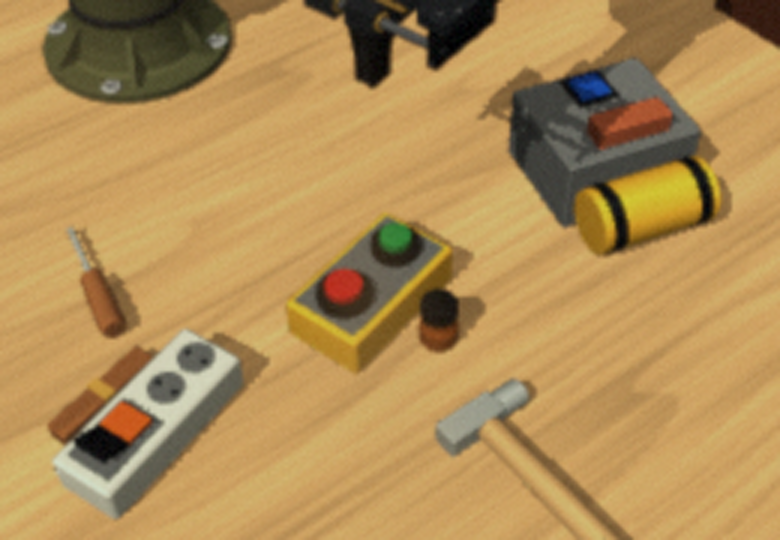

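```bash
python3 -c "
from bench import ctrl
print(ctrl.close_job())"
```

```text
the job is handed in; nothing more can be done
None
```

I started the bench in the order you asked, pushing only with the closed fingertips, and handed the job in at about 11.7 s with the arm clear of everything.

| Step | Push at the stop | Check after the push |
|---|---|---|
| Rocker, orange half | 38 N, fingertips at 52.1 mm | Orange half level at about 52 mm, black edge up at about 60 mm |
| Blue key | 24 N, fingertips at 92.2 mm | Key stays in, its top at about 91–92 mm |
| Green button | 23 N, fingertips at 64.3 mm (64 mm is fully down) | Sprang back to about 69 mm after release |

- **Red button:** not pressed; its top still measured 70 mm.
- **Power block and station:** neither moved; the scene pictures from before and after the last two pushes match, and the block was in the same place before and after its own push.
- **Polishing bar and oil jar:** both are where they were in the final picture.
- **Less certain:** the green button's full travel rests on the force and fingertip height, because no picture was taken while it was held down. During the stop pushes there was also some sideways force, up to about 15 N on the rocker, with no visible shift.

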